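# Drop the cap cabinet's hatch with the hook rod

### The arm

A 6-joint arm with a two-finger parallel gripper is mounted at the origin on a cart in front of the work surface, level with it; the furniture and walls round the work are solid. World frame = base frame: x ahead of the robot, y to its left, z up, the work surface at z = 0. Lengths are in m, angles in degrees, forces in N, time in s.
With the tool pointing down it reaches from about 0.3 to 0.75 m from the base axis. Payload 8.5 kg.
Tool frame: the origin (TCP) lies on the centre line of the jaws, within the pads' length; the fingertips stand 17 mm ahead of it and the grasp point (between the pads) lies 2 mm behind it (env.tcp_to_tips is the distance from the TCP to the fingertips, in m); z points along the fingers, y is the line along which they close (so a half turn about z gives the same grasp; the last joint's range is limited). The gripper opens to 85 mm and grips with 20 to 120 N. Pads are 22 mm wide; open, the fingers measure 114 mm over their backs; the gripper's body (76 mm by 85 mm) begins 54 mm behind the grasp point. The pads swing forward as they close: fully open they stand 13 mm farther back than shut.
Start: joints at [-81.492, 21.807, 74.336, -0, 83.858, -12.336], TCP at [0.196, -0.514, 0.248] pointing down, gripper open.
Joint ranges: [-178.18, 178.18], [-50.72, 133.34], [12.68, 142.11], [-81.47, 261.47], [9.98, 163.14], [-165.26, 165.26]. Speed limits (degrees/s): [136.94, 136.94, 180, 180, 180, 180].

### API

Orientations are given as a 3x3 rotation matrix whose columns are the frame's x, y, z axes.
In Python, from rig import env gives the robot as it stands. The module is installed in compiled form; this text tells all that it offers.
- The arm moves only by the shell command python3 -m pendant 'ROWS' [FORCE]. ROWS is JSON, a list of rows, each a list of 7 numbers: the opening, from 0 (shut) to 1 (fully open), then the shift along the tool's x, y, z in m, then the turn, a rotation vector about the tool's x, y, z in rad. A call has 1 to 5 rows; each row is the pose to reach, as a shift and turn from the pose commanded when the call began, along the tool's axes at that moment; what a row does not reach only later rows make up. A row lasts 1/8 s, in which the tool goes at most 62.5 mm and 10.7 degrees, less where a joint would pass 70% of its speed; a pose out of reach is approached as far as the arm can. A call with a gripper value outside its range is refused whole. The fingers move at their own pace and stop on an object; FORCE is the grip in N (left out, the last holds). Time passes only in rows, so rows that repeat a pose let the fingers close. It gives the time, the measured TCP pose, the force, the opening and the grip force at its end, in the units of the state.
- env.observe(): the state, without advancing time (a new reading comes with each control period).
- env.get_image(name): name is "scene" or "top" or "wrist"; returns a dict with "image" (384x512x3 uint8, blue, green, red), "fx", "fy", "cx", "cy" (pixels), "k1" (the pictures are not rectified: a ray, as slopes to the right and down, at radius r is drawn at 1 + k1 r^2 times it, then the intrinsics apply), "pose" (4x4, takes a point from camera to world coordinates). Camera axes: x right, y up, looking along -z (the intrinsics and any distortion apply to the point x, -y, -z); pixel columns grow to the right and rows downward; lengths in m; the calibration is good to about 2 mm. A picture is of the moment at which its call begins. There is no depth.
- env.close_job(): hands the job in; it is judged then, once.
Trained networks look in the newest picture that a camera, given by its name, has taken for a name from the list of things; names that differ only in an ending like _2 or _b are one class to them, and where a whole thing is asked for, a point or a joint stands for the part that bears it (a point fixed in the world has none). Each returns a list of dicts, best first, with "conf" (0 to 1); they miss things now and then, are a little off and sometimes report something else, mostly with a low value. They report only what shows in the picture. A call takes as long as a camera call.
- env.find_in(camera, thing): "bbox" ([centre column, centre row, width, height] in pixels, round what is visible of it).
- env.trace(camera, thing): "mask" (384x512 bool, what is visible of it) and "bbox" ([centre column, centre row, width, height] in pixels, round what is visible of it).
- env.tip_of(camera, thing): "centre" ([column, row] in pixels: a listed point, or the origin of a listed thing).
The state is a dict: "time_s": time; "q": joint angles; "qvel": joint speeds; "joint_efforts": joint torques, N m; "position": TCP position; "tool_rot": TCP orientation; "ft_force": force on the tool from outside, world axes, zero at the start; "wrist_torque": the same for the moment, N m; "grip_width": finger opening in m; "gripper_force": force on a finger pad.
Only numpy, scipy, OpenCV 4.12 (cv2) and the standard library are available. Lean on these libraries where they do the work, as an engineer would, in place of code of your own. Each camera call takes 0.05 s, during which the arm holds its last target. There are 200 camera calls.

### The job

Take the hook rod from its cradle, feel for the sliding eye on the front hatch of the cap cabinet, seat the rod's hook fully into it and swing the hatch down gently until it lies fully open on its stop. Then unhook, lay the rod back in its cradle as it lay before and let go. Only the rod may touch the cabinet and its hatch, never pressing hard (15 N is too much), do not let the hatch slam, and leave the jars, caps and other things standing where they are.

Things in the scene. Friction and masses are not known exactly. Their poses are not given: they have to be found in the camera images.
- rod: Hook rod, 160 g: 9 mm square steel bar along its own x, from -92 to +133 mm, with an 18 mm end knob to x = -106 mm. Origin on the bar's axis at the middle of the black grip, a block 76 mm long (x), 20 wide (y), 24 high (z), to be taken from above across its width. A prong hangs down at x = +130 mm.
- hook_tip (a point): End of the rod's prong, on the prong's centre line: 130 mm ahead of and 27 mm below the rod's origin. The prong is round, 7 mm in diameter, and stands 22.5 mm below the bar's underside. Axes as the rod's.
- cradle: Fixed grey cradle; origin mid underside, x along the rod. Base 170 x 66 x 8 mm. Posts at x = -62 and +62 mm, 12 mm thick, 44 wide, 68 high, each with an open-topped notch 16 mm wide, floor 55 mm up. The rod lies in both notches, grip between the posts, prong down and towards +x: rod origin 59.5 mm above the cradle's, axes parallel.
- cabinet: White sheet-metal cap cabinet fixed on the worktop, 140 mm deep (own x), 220 mm wide (y), 222 mm high; origin at the middle of its underside; the front with the hatch looks along its own -x. The hatch's hinge line runs along own y at x = -74.5 mm, z = 100 mm.
- hatch (a joint): Angle of the steel drop-front hatch (119 mm high, 214 wide, 8 thick, 0.3 kg): 0 shut and upright (starts at most 0.02 ajar); grows as the upper edge swings out and down about the hinge at its lower edge; 1.55 rad at the stop: level, fully open. The stiff hinge (0.45 N m of friction) holds it at any angle; a pull of 2 to 5 N at the eye moves it.
- hatch_hinge (a point): Middle of the hatch's hinge line; turns with the hatch. Axes when shut: x into the cabinet, y along the hinge, z up along the hatch. The hatch's middle plane is x = 0, its upper edge z = 120 mm.
- rail_mid (a point): Middle of the rail on the hatch's outer face, 106 mm up from the hinge; axes as hatch_hinge. The eye's carriage slides stiffly on the rail (about 6 N) and is left anywhere from -55 to +55 mm along y: the eye's place is not measured, it must be felt or seen.
- eye_path (a point): Middle of the eye's outer bar if the eye stood mid-rail: 30 mm out from the hatch's middle plane, 140 mm from the hinge; axes as hatch_hinge. The eye is a dark staple of 6 mm wire leaning up and out: bar parallel to y; two arms (18 mm apart inside, 30 outside) run 33 mm down and back to the carriage. The prong goes down behind the bar; a level hook pivots on it all the way and lifts off upward.
- empty_jar: Empty glass jar, 70 mm wide, 112 mm high, beside the cabinet; bystander. Origin at the middle of its underside.
- full_jar: Filled glass jar, 70 mm wide, 113 mm high, on the right of the worktop; bystander. Origin at the middle of its underside.
- label_roll: Roll of labels, 66 mm wide, 39 mm high, in the middle of the worktop; bystander. Origin at the middle of its underside.
- cap_front: Jar cap, 64 mm wide, 10 mm high, lying in front of the cabinet, under where the hatch comes down; bystander. Origin at the middle of its underside.
- tally_counter: Hand tally counter, 51 x 44 mm, 30 mm high, in front of the cabinet; bystander. Origin at the middle of its underside.
- marker: Marker pen, 122 mm long, 15 mm thick, lying beside the cradle; bystander. Origin at the middle of its underside.
- cap_side: Jar cap, 64 mm wide, 11 mm high, lying beside the cradle; bystander. Origin at the middle of its underside.

How it is judged (in metres and radians):
On the way, in this order (a step that is already met when the one before it is completed fails the run):
1. the hatch comes away from shut with the rod's prong seated fully through the eye behind its bar (end of the prong at least 12.5 mm past the bar) (value of joint hatch between 0.15 and 0.6 rad and x of hook_tip in the frame of eye_path between -0.02 and 0.012 m and y of hook_tip in the frame of eye_path between -0.075 and 0.075 m and z of hook_tip in the frame of eye_path between -0.032 and -0.0125 m and contact force between rod and cabinet above 0.3 N), for 0.1 s.
2. the hatch is fully open on its stop (value of joint hatch above 1.45 rad), for 0.2 s.
At the end, for the whole second after the job is handed in: The hatch stands open past 1.45 rad (stop at 1.55); the rod lies at rest and released in both notches of its cradle, its origin within 18 mm along and 6 mm across the cradle and at 55 to 64 mm height, within 0.1 rad of parallel, prong down (within 0.15 rad) and on the cradle's +x side (value of joint hatch above 1.45 rad and x of rod in the frame of cradle between -0.018 and 0.018 m and y of rod in the frame of cradle between -0.006 and 0.006 m and z of rod in the frame of cradle between 0.055 and 0.064 m and angle between the x axis of rod and the x axis of cradle, either way round below 0.1 rad and angle between rod's own z axis and vertical below 0.15 rad and x of hook_tip in the frame of cradle above 0.1 m and linear speed of rod below 0.02 m/s and contact force between rod and cabinet below 0.1 N); the robot touches nothing.
It fails at once if the rod presses on the cabinet, its hatch or its eye with more than 15 N (contact force between rod and cabinet above 15 N).
It fails at once if the arm or gripper touches the cabinet or hatch (contact force between any of the arm, the fingers and cabinet above 1 N).
It fails at once if the hatch slams (swings faster than 2 rad/s) (velocity of joint hatch above 2 rad/s).
It fails at once if a bystander is moved by more than 30 mm or a jar is tipped (distance of any of empty_jar, label_roll, cap_front, tally_counter, marker, cap_side, full_jar from where it was at the start of the episode above 0.03 m or angle between any of empty_jar, full_jar's own z axis and vertical above 0.3 rad).
It also fails if it takes over 72 s, if anything falls off the work surface, if the arm or the gripper's body presses on something with over 40 N, if the wrist force passes 120 N, or if a joint passes its speed limit or range.

## Working session

There is one attempt and no reset: what is moved stays moved. The work goes in short steps, Python scripts to look and compute and a shell command to move; the robot and the scene stay as the last step left them, time stands still between calls to the robot, and variables do not carry over. Pictures are saved under pics/ and viewed, at most 12 in all, crops included, and the job is handed in when it is done.

```bash
mkdir -p pics
cat > h.py <<'E'
import numpy as np, cv2
from rig import env
def px2ray(im,u,v):
    xd=(u-im['cx'])/im['fx']; yd=(v-im['cy'])/im['fy']
    x,y=xd,yd
    for _ in range(20):
        s=1+im['k1']*(x*x+y*y); x,y=xd/s,yd/s
    P=np.array(im['pose']); d=P[:3,:3]@np.array([x,-y,-1.]); return P[:3,3],d
def onz(im,u,v,z):
    o,d=px2ray(im,u,v); return o+d*(z-o[2])/d[2]
def proj(im,p):
    P=np.array(im['pose']); c=P[:3,:3].T@(np.array(p)-P[:3,3])
    x,y=c[0]/-c[2],-c[1]/-c[2]; s=1+im['k1']*(x*x+y*y)
    return np.array([im['fx']*x*s+im['cx'],im['fy']*y*s+im['cy']])
def tri(rays):
    A=np.zeros((3,3));b=np.zeros(3)
    for o,d in rays:
        d=d/np.linalg.norm(d);M=np.eye(3)-np.outer(d,d);A+=M;b+=M@o
    return np.linalg.solve(A,b)
E
python3 - <<'E'
from h import *
np.set_printoptions(precision=4,suppress=True)
s=env.observe(); print(s['tool_rot'],s['ft_force'],s['time_s'])
ims={c:env.get_image(c) for c in('scene','top')}
cv2.imwrite('pics/a.png',ims['scene']['image']);cv2.imwrite('pics/b.png',ims['top']['image'])
for c in ims: print(c,ims[c]['pose'],ims[c]['fx'],ims[c]['k1'])
for n in ['rod','hook_tip','cradle','cabinet','hatch_hinge','rail_mid','eye_path','empty_jar','full_jar','label_roll','cap_front','tally_counter','marker','cap_side']:
  R=[]
  for c in ims:
    t=env.tip_of(c,n)
    if t: R.append(px2ray(ims[c],*t[0]['centre'])); print(n,c,[ (np.round(k['centre']),round(k['conf'],2)) for k in t[:2]], end=' ')
  if len(R)==2:
    p=tri(R); print(p,[np.round(proj(ims[c],p)) for c in ims])
  else: print()
E
```

```text
[[ 0.9346  0.3557 -0.0002]
 [ 0.3557 -0.9346  0.0015]
 [ 0.0003 -0.0015 -1.    ]] [-0.8598 -0.094   0.3545] 0.0
scene [[-0.6676  0.5365 -0.5162 -0.1438]
 [-0.7443 -0.4652  0.4792  0.5822]
 [ 0.0169  0.7041  0.7099  1.114 ]
 [ 0.      0.      0.      1.    ]] 406.62914968224896 -0.06884327078936668
top [[ 0.      0.9967 -0.0814  0.4306]
 [-0.9999  0.0011  0.0127 -0.0393]
 [ 0.0127  0.0814  0.9966  1.376 ]
 [ 0.      0.      0.      1.    ]] 358.04321304108487 0.030960224940179838
rod scene [(array([314., 194.]), 0.57)] rod top [(array([317., 197.]), 0.55)] [ 0.5061 -0.2797  0.0702] [array([315., 194.]), array([317., 196.])]
hook_tip scene [(array([288., 211.]), 0.81)] 
cradle scene [(array([315., 204.]), 0.92)] cradle top [(array([320., 197.]), 0.86)] [ 0.5087 -0.3022 -0.005 ] [array([316., 204.]), array([319., 196.])]
cabinet scene [(array([150., 266.]), 0.94), (array([300., 192.]), 0.68)] cabinet top [(array([153., 158.]), 0.81)] [0.6544 0.331  0.0248] [array([151., 266.]), array([153., 158.])]
hatch_hinge top [(array([167., 154.]), 0.55)] 
rail_mid scene [(array([167., 216.]), 0.8)
[... 731 characters left out ...]
 0.65)] label_roll top [(array([255., 163.]), 0.62)] [ 0.6392 -0.0498  0.0229] [array([244., 212.]), array([254., 162.])]
cap_front scene [(array([192., 239.]), 0.8)] cap_front top [(array([199., 148.]), 0.67)] [ 0.6922  0.1558 -0.0086] [array([190., 238.]), array([201., 150.])]
tally_counter scene [(array([228., 261.]), 0.59)] tally_counter top [(array([208., 189.]), 0.47)] [ 0.531   0.1204 -0.0045] [array([226., 260.]), array([209., 191.])]
marker scene [(array([305., 188.]), 0.61), (array([314., 202.]), 0.57)] marker top [(array([322., 178.]), 0.63)] [ 0.58   -0.3111  0.0226] [array([305., 188.]), array([322., 177.])]
cap_side top [(array([299., 217.]), 0.68), (array([199., 152.]), 0.39)]
```

View pics/a.png

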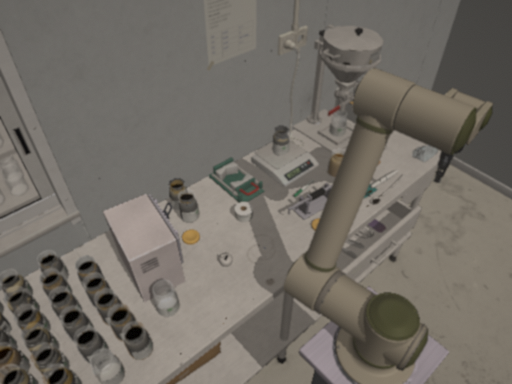

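View pics/b.png

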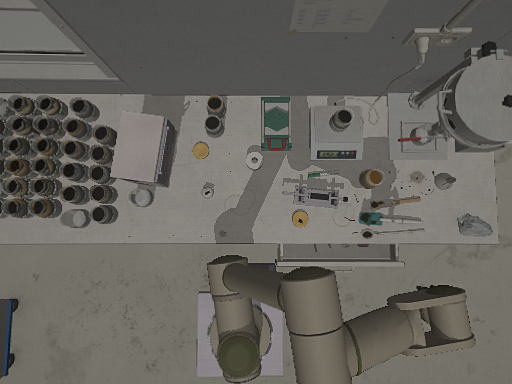

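The scene picture shows the cabinet at about (145,240) with the hatch facing right. In the top picture the cradle with the rod is at (317,196), the cabinet is at (143,147), and the front cap is at (200,150). I'll take a closer crop.

Run:
```python
from h import *
a=cv2.imread('pics/a.png');b=cv2.imread('pics/b.png')
r=lambda i,x,y,w,h,W,H:cv2.resize(i[y:y+h,x:x+w],(W,H),interpolation=cv2.INTER_CUBIC)
top=np.hstack([r(b,100,100,80,60,400,300),r(b,270,165,80,60,400,300)])
bot=np.hstack([r(a,90,185,120,90,400,300),r(a,265,165,80,60,400,300)])
cv2.imwrite('pics/c.png',np.vstack([top,bot]))
```

```text
(no output)
```

View pics/c.png

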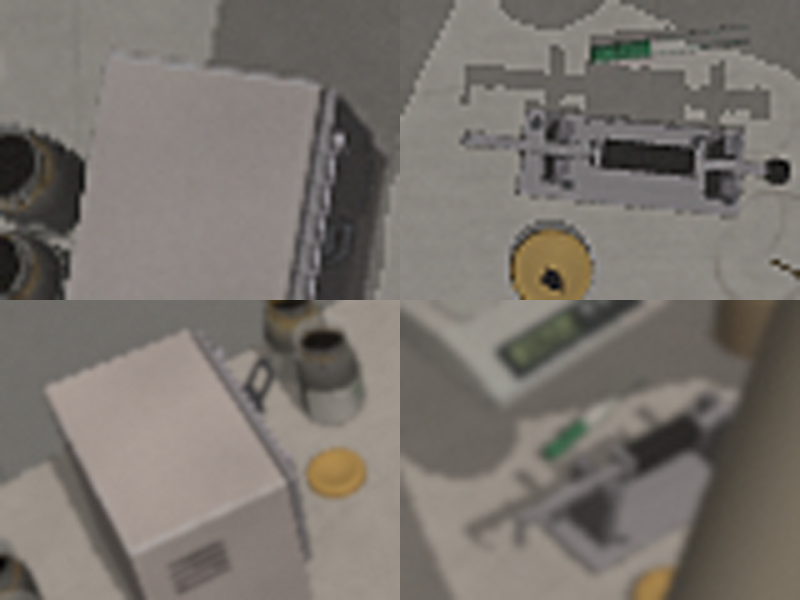

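The crops show the eye on the far half of the hatch, near top pixel (169,148) and scene pixel (168,204). The rod runs from the knob at top (345,199) to the prong at (283,193). Next I'll measure the rod line and the cabinet roof.

Run:
```python
from h import *
np.set_printoptions(precision=4,suppress=True)
im=env.get_image('top')
for n,z in(('rod',.066),('cabinet',.222),('cradle',.03),('hatch',.2)):
  for t in env.trace('top',n)[:1]:
    r=cv2.minAreaRect(np.argwhere(t['mask'])[:,::-1].astype(np.float32)); c=cv2.boxPoints(r)
    print(n,round(t['conf'],2),np.round(t['bbox']),np.round(c,1).tolist()); print(np.array([onz(im,*p,z) for p in c])[:,:2].tolist())
g=im['image'][185:205,300:335].mean(2); m=np.argwhere(g<60)[:,::-1]+[300,185]
r=cv2.minAreaRect(m.astype(np.float32));print('grip',r); p=onz(im,*r[0],.0715);print(p)
k=onz(im,344.7,198.8,.0595);q=onz(im,283,193,.0595);print(k,q,np.degrees(np.arctan2(q[1]-k[1],q[0]-k[0])),np.linalg.norm(q-k))
# roof
g=im['image'][90:200,100:180].astype(float).mean(2).astype(np.uint8); _,b=cv2.threshold(g,150,255,0)
cv2.imwrite('pics/roof.png',cv2.resize(im['image'][90:200,90:190],(800,600)))
R=env.observe()['tool_rot'];P=env.observe()['position']
d=np.array([p[0],p[1],.2])-P; print('shift',R.T@d)
```

```text
rod 0.65 [314. 196.  67.   7.] [[281.70001220703125, 194.6999969482422], [282.29998779296875, 189.3000030517578], [346.3999938964844, 196.39999389648438], [345.79998779296875, 201.89999389648438]]
[[0.5109929987785162, -0.15238245020853863], [0.5311832339984166, -0.15474482092240854], [0.505226896699932, -0.3897825619427913], [0.4850933404616188, -0.38712320024401]]
cabinet 0.86 [142. 151.  69.  76.] [[108.80000305175781, 178.5], [120.4000015258789, 108.69999694824219], [179.1999969482422, 118.5], [167.60000610351562, 188.3000030517578]]
[[0.5534145377156758, 0.41642083411320624], [0.7818330178612949, 0.3859780081039866], [0.7506860613749744, 0.19497918737818148], [0.5220341452716453, 0.2284944093181035]]
cradle 0.92 [316. 197.  45.  23.] [[293.3999938964844, 204.39999389648438], [295.20001220703125, 186.39999389648438], [338.5, 190.8000030517578], [336.70001220703125, 208.8000030517578]]
[[0.4767296246776991, -0.19915216562394994], [0.5447549862707568, -0.20655914027482752], [0.5285032158056817, -0.370139974410886], [0.4605951007929151, -0.36205204140465885]]
hatch 0.6 [164. 152.  22.  65.] [[152.60000610351562, 182.10000610351562], [164.6999969482422, 117.5999984741211], [176.6999969482422, 119.80000305175781], [164.60000610351562, 184.3000030517578]]
[[0.5441811517541946, 0.2828721092010799], [0.7597658045856055, 0.24759200595400055], [0.7523950137020582, 0.2077334123159824], [0.5368150955610743, 0.24360766026041908]]
grip ((316.99591064453125, 196.54507446289062), (35.218406677246094, 12.131790161132812), 5.19442892074585)
[ 0.5042 -0.2809  0.0715]
[ 0.4967 -0.3851  0.0595] [ 0.5178 -0.1578  0.0595] 84.67498911197646 0.2282512066345518
shift [ 0.3713 -0.1081  0.0483]
```

View pics/roof.png

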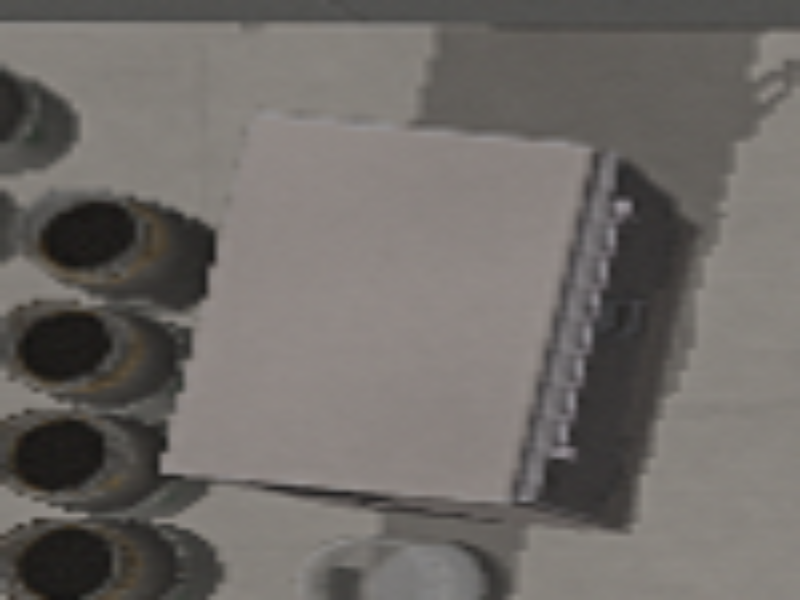

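The roof crop shows the roof corners at full-picture (122.8,110.7), (164,117.5), (154.4,181.7) and (110.6,176.5). The rail runs (168,128) to (160.4,173), and the eye bar is near (169.7,147.7). Now I'll move above the rod.

```bash
python3 -m pendant '[[1,0.371,-0.108,0.03,0,0,-1.115],[1,0.371,-0.108,0.03,0,0,-1.115],[1,0.371,-0.108,0.03,0,0,-1.115],[1,0.371,-0.108,0.03,0,0,-1.115],[1,0.371,-0.108,0.03,0,0,-1.115]]' 60
python3 - <<'E'
from h import *
np.set_printoptions(precision=4,suppress=True)
top=env.get_image('top')
roof=np.array([onz(top,*p,.222) for p in [(122.75,110.7),(164,117.5),(154.4,181.7),(110.6,176.5)]])
print(roof)
e=roof[1]-roof[2]; e2=roof[0]-roof[1]
print('sizes',np.linalg.norm(e),np.linalg.norm(e2),'yaw cabinet x',np.degrees(np.arctan2(-e[0],e[1]))+180-180, np.degrees(np.arctan2(e2[1],e2[0])), roof.mean(0))
print('rail',onz(top,164.25,150.4,.206))
o=env.observe();R=o['tool_rot'];P=o['position'];print(P)
print('shift',R.T@(np.array([.5042,-.2809,.218])-P), 'x yaw',np.degrees(np.arctan2(R[1,0],R[0,0])))
E
```

```text
time_s: 2.38
position: [0.4458, -0.3248, 0.2242]
tool_rot: [[0.26, 0.965, 0.0], [0.965, -0.26, -0.0], [-0.0, 0.0, -1.0]]
ft_force: [-0.5, -1.3, -1.4]
grip_width: 0.0852
gripper_force: 0.0
[[0.7754 0.3782 0.222 ]
 [0.7538 0.2445 0.222 ]
 [0.5432 0.2712 0.222 ]
 [0.5597 0.4108 0.222 ]]
sizes 0.21229911707182983 0.1353971451427013 yaw cabinet x -97.21372659562486 80.84624112493827 [0.658  0.3262 0.222 ]
rail [0.6482 0.2456 0.206 ]
[ 0.4501 -0.3199  0.2235]
shift [0.0512 0.0428 0.0057] x yaw 75.65774118513325
```

```bash
python3 -m pendant '[[1,0.051,0.043,0.005,0,0,-0.157],[1,0.051,0.043,0.005,0,0,-0.157],[1,0.051,0.043,0.005,0,0,-0.157]]'
cat > look.py <<'E'
from h import *
np.set_printoptions(precision=4,suppress=True)
o=env.observe();R=o['tool_rot'];P=o['position'];print(P,np.degrees(np.arctan2(R[1,0],R[0,0])))
w=env.get_image('wrist');cv2.imwrite('pics/w1.png',w['image']);print(w['pose'])
for n,z in (('rod',.0595),('hook_tip',.0325),('cradle',0)):
  for t in env.tip_of('wrist',n)[:2]: print(n,t['conf'],t['centre'],onz(w,*t['centre'],z))
E
python3 look.py
```

```text
time_s: 2.8
position: [0.4992, -0.2885, 0.219]
tool_rot: [[0.113, 0.994, -0.0], [0.994, -0.113, -0.0], [-0.0, -0.0, -1.0]]
ft_force: [-0.6, -1.0, 0.0]
grip_width: 0.0853
gripper_force: 0.0
[ 0.4992 -0.2885  0.219 ] 83.53772256125023
[[ 0.9936  0.1085  0.03    0.507 ]
 [-0.1126  0.9594  0.2588 -0.2241]
 [-0.0007 -0.2605  0.9655  0.3438]
 [ 0.      0.      0.      1.    ]]
rod 0.58 [268.0, 187.3] [ 0.5087 -0.2916  0.0595]
hook_tip 0.83 [266.9, 36.4] [ 0.5222 -0.1624  0.0325]
hook_tip 0.61 [264.8, 172.6] [ 0.5073 -0.2832  0.0325]
cradle 0.93 [268.5, 172.7] [ 0.5112 -0.2899  0.    ]
```

View pics/w1.png

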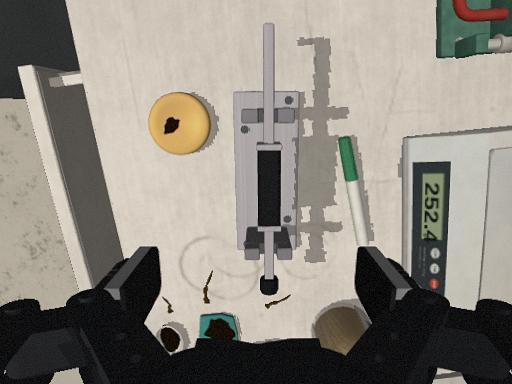

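The wrist picture shows the rod near vertical: tip end (268.5,25), grip centre (269.5,188), knob (269,285). The gripper straddles it.

Run:
```python
from h import *
np.set_printoptions(precision=4,suppress=True)
w=env.get_image('wrist')
g=w['image'][145:235,250:290].mean(2); m=np.argwhere(g<45)[:,::-1]+[250,145]
r=cv2.minAreaRect(m.astype(np.float32));print(r)
p=onz(w,*r[0],.0715);k=onz(w,269,283,.0595);q=onz(w,268.5,25,.064);print(p,k,q)
yaw=np.degrees(np.arctan2(q[1]-k[1],q[0]-k[0]));print(yaw,np.linalg.norm((q-k)[:2]), 'origin from end',q+ (k-q)/np.linalg.norm(k-q)*.133)
o=env.observe();R=o['tool_rot'];P=o['position']
print(P,R.T@(np.array([p[0],p[1],.0595])-P),yaw-np.degrees(np.arctan2(R[1,0],R[0,0])))
```

```text
((269.0, 192.0), (38.0, 84.0), -0.0)
[ 0.5084 -0.294   0.0715] [ 0.4989 -0.3879  0.0595] [ 0.5224 -0.1614  0.064 ]
84.07426214306072 0.22773617486113737 origin from end [ 0.5087 -0.2936  0.0614]
[ 0.4986 -0.2893  0.2193] [-0.0036  0.0102  0.1598] 0.627449690652
```

```bash
python3 -m pendant '[[1,-0.002,0.01,0.05,0,0,-0.011],[1,-0.002,0.01,0.1,0,0,-0.011],[1,-0.002,0.01,0.161,0,0,-0.011],[1,-0.002,0.01,0.161,0,0,-0.011],[0,-0.002,0.01,0.161,0,0,-0.011]]'
python3 -m pendant '[[0,0,0,0,0,0,0],[0,0,0,0,0,0,0],[0,0,0,0,0,0,0],[0,0,0,0,0,0,0]]' 90; python3 look.py | head -1
```

```text
time_s: 3.68
position: [0.5098, -0.2926, 0.0605]
tool_rot: [[0.102, 0.995, 0.003], [0.995, -0.102, -0.002], [-0.002, 0.003, -1.0]]
ft_force: [-0.1, 0.6, 0.7]
grip_width: 0.0697
gripper_force: 0.0
time_s: 4.18
position: [0.5094, -0.2919, 0.0595]
tool_rot: [[0.101, 0.995, 0.002], [0.995, -0.101, -0.001], [-0.001, 0.002, -1.0]]
ft_force: [-0.9, 0.9, 6.5]
grip_width: 0.0186
gripper_force: 87.9
[ 0.5094 -0.2919  0.0595] 84.19077266200055
```

```bash
python3 -m pendant '[[0,0,0,-0.03,0,0,0],[0,0,0,-0.08,0,0,0],[0,0,0,-0.14,0,0,0],[0,0,0,-0.2,0,0,0],[0,0,0,-0.25,0,0,0]]'
python3 -m pendant '[[0,0,0,0,0,0,0],[0,0,0,0,0,0,0]]'
cat > look2.py <<'E'
import sys
from h import *
np.set_printoptions(precision=4,suppress=True)
o=env.observe();R=o['tool_rot'];P=o['position'];print(P,R)
w=env.get_image('wrist');cv2.imwrite('pics/%s.png'%sys.argv[1],w['image'])
for n,a in (('hook_tip',[.13,0,.027]),('rod',[0,0,0]),('eye_path',None)):
  for t in env.tip_of('wrist',n)[:2]: print(n,round(t['conf'],2),t['centre'], '' if a is None else (proj(w,P+R@np.array(a)), R.T@(onz(w,*t['centre'],(P+R@np.array(a))[2])-P)))
E
python3 look2.py w2
```

```text
time_s: 5.0
position: [0.5087, -0.2913, 0.311]
tool_rot: [[0.101, 0.995, 0.001], [0.995, -0.101, -0.001], [-0.001, 0.001, -1.0]]
ft_force: [0.1, -0.3, -1.7]
grip_width: 0.0186
gripper_force: 88.1
time_s: 5.25
position: [0.5086, -0.2912, 0.307]
tool_rot: [[0.101, 0.995, -0.002], [0.995, -0.101, 0.001], [0.001, -0.002, -1.0]]
ft_force: [0.4, -0.3, -2.1]
grip_width: 0.0188
gripper_force: 88.2
[ 0.5086 -0.2912  0.307 ] [[ 0.1014  0.9948 -0.0016]
 [ 0.9948 -0.1014  0.0013]
 [ 0.0012 -0.0017 -1.    ]]
rod 0.67 [257.2, 266.5] (array([256.4065, 269.3526]), array([0.0013, 0.0003, 0.    ]))
```

View pics/w2.png

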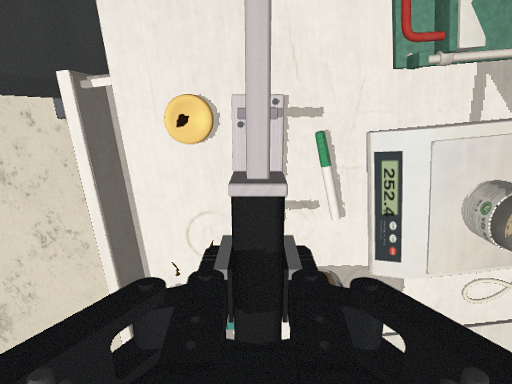

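The wrist picture shows the rod gripped and lined up with the tool, and the empty cradle below at (260,120). Now I'll work out the eye and a hover short of it.

Run:
```python
from h import *
np.set_printoptions(precision=4,suppress=True)
t=env.get_image('top');s=env.get_image('scene');w=env.get_image('wrist')
print('eye tri',tri([px2ray(t,169.75,147.75),px2ray(s,169.3,203.3)]), onz(t,169.75,147.75,.24))
for n in('eye_path','rail_mid','hatch_hinge'):
  for c in('top','scene'): print(n,c,[(k['centre'],round(k['conf'],2)) for k in env.tip_of(c,n)[:2]])
o=env.observe();R=o['tool_rot'];P=o['position']
print('grip front proj',proj(w,P+R@[.038,0,-.012-.002]))
print(R.T@(np.array([.634,.066,.33])-P))
```

```text
eye tri [0.6511 0.2207 0.2446] [0.6505 0.22   0.24  ]
eye_path top []
eye_path scene [([168.7, 206.2], 0.64), ([320.9, 227.0], 0.62)]
rail_mid top [([163.6, 150.3], 0.93), ([362.5, 180.2], 0.73)]
rail_mid scene [([166.2, 216.7], 0.56), ([167.6, 205.2], 0.23)]
hatch_hinge top [([170.5, 154.0], 0.56)]
hatch_hinge scene []
grip front proj [256.3951 190.0423]
[ 0.3684  0.0881 -0.0219]
```

```bash
python3 -m pendant '[[0,0.06,0.013,-0.02,0,0,0],[0,0.12,0.027,-0.025,0,0,0],[0,0.18,0.041,-0.025,0,0,0.01],[0,0.24,0.055,-0.025,0,0,0.02],[0,0.30,0.068,-0.025,0,0,0.033]]'
python3 -m pendant '[[0,0.04,0.012,0,0,0,0],[0,0.068,0.017,0,0,0,0],[0,0.068,0.017,0,0,0,0],[0,0.068,0.017,0,0,0,0]]'
python3 look2.py w3
```

```text
time_s: 6.52
position: [0.6075, 0.002, 0.3332]
tool_rot: [[0.135, 0.991, 0.0], [0.991, -0.135, -0.0], [-0.0, 0.0, -1.0]]
ft_force: [2.1, -0.4, -1.9]
grip_width: 0.0182
gripper_force: 88.1
time_s: 7.02
position: [0.6329, 0.0645, 0.3331]
tool_rot: [[0.134, 0.991, -0.0], [0.991, -0.134, -0.0], [-0.0, -0.0, -1.0]]
ft_force: [0.3, -0.0, -1.0]
grip_width: 0.0186
gripper_force: 88.2
[0.6329 0.0645 0.3331] [[ 0.1345  0.9909 -0.0002]
 [ 0.9909 -0.1345 -0.0003]
 [-0.0003 -0.0002 -1.    ]]
rod 0.93 [259.0, 267.3] (array([256.3807, 269.3542]), array([ 0.001 ,  0.0011, -0.    ]))
```

View pics/w3.png

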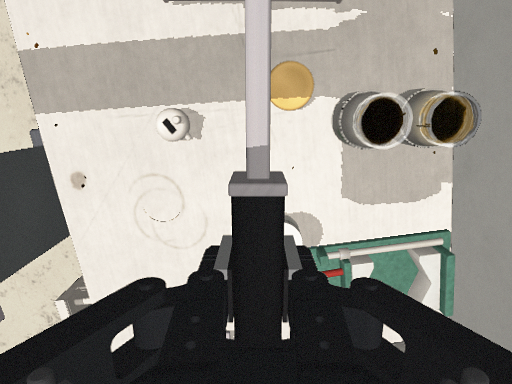

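The wrist view shows the front cap at (290,85), the tally at (172,125), and the hatch only just at the top edge (250,0). I'll raise, step forward and move sideways for one close look at the eye.

```bash
python3 -m pendant '[[0,0,-0.025,-0.05,0,0,0],[0,0.03,-0.05,-0.1,0,0,0],[0,0.07,-0.05,-0.1,0,0,0],[0,0.07,-0.05,-0.1,0,0,0],[0,0.07,-0.05,-0.1,0,0,0]]'
python3 look2.py w4
```

```text
time_s: 7.85
position: [0.5929, 0.1404, 0.4326]
tool_rot: [[0.135, 0.991, -0.001], [0.991, -0.135, -0.0], [-0.0, -0.001, -1.0]]
ft_force: [-0.2, -0.4, -2.1]
grip_width: 0.0188
gripper_force: 88.3
[0.5929 0.1404 0.4326] [[ 0.1348  0.9909 -0.001 ]
 [ 0.9909 -0.1348 -0.0003]
 [-0.0004 -0.001  -1.    ]]
hook_tip 0.63 [291.4, 63.6] (array([256.3795, -53.4824]), array([0.0846, 0.0152, 0.027 ]))
rod 0.93 [259.2, 263.8] (array([256.41  , 269.3894]), array([ 0.0026,  0.0012, -0.    ]))
rod 0.63 [297.6, 66.3] (array([256.41  , 269.3894]), array([ 0.0802,  0.0149, -0.0001]))
eye_path 0.87 [304.3, 84.5] 
eye_path 0.62 [312.8, 133.9]
```

View pics/w4.png

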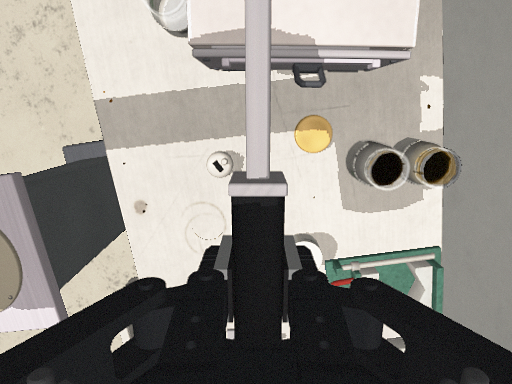

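The eye hangs in front of the hatch at about (311,77), its outer bar near row 85. The hatch runs from (193,65) to (415,60) and the roof edge is near row 47. I'll enlarge this part.

Run:
```python
import cv2
a=cv2.imread('pics/w4.png')
cv2.imwrite('pics/w4c.png',__import__('numpy').vstack([cv2.resize(a[36:96,180:430],(750,180),interpolation=cv2.INTER_CUBIC),cv2.resize(a[55:95,270:350],(750,375),interpolation=cv2.INTER_CUBIC)]))
```

```text
(no output)
```

View pics/w4c.png

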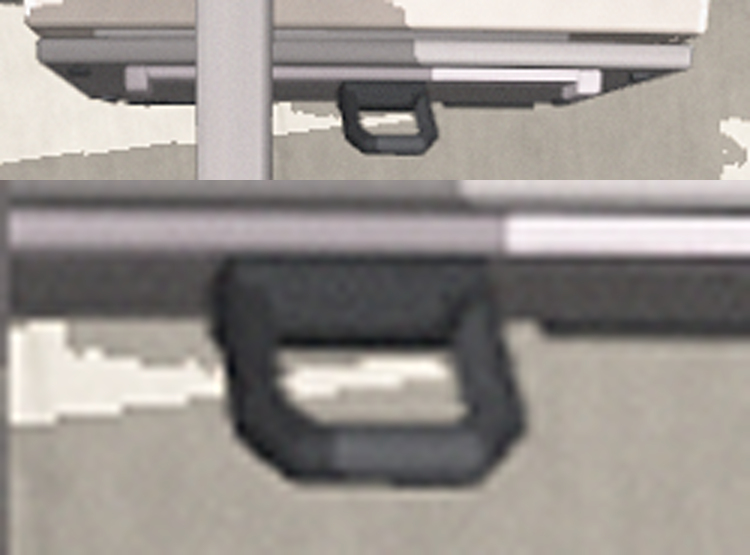

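The eye bar's centre is at wrist pixel (311,84.3) and the hatch's upper outer edge runs (193.3,55.3) to (410,58.3).

Run:
```python
from h import *
np.set_printoptions(precision=4,suppress=True)
w=env.get_image('wrist');t=env.get_image('top');s=env.get_image('scene')
e=onz(w,311,84.3,.24); print('eye',e, 'tri',tri([px2ray(w,311,84.3),px2ray(t,169.75,147.75),px2ray(s,169.3,203.3)]))
a=onz(w,193.3,55.3,.22);b=onz(w,410,58.3,.22);d=b-a
a2=onz(w,189.3,45,.222);b2=onz(w,415,46,.222);d2=b2-a2
print(a,b,np.linalg.norm(d),'yaw',np.degrees(np.arctan2(d[1],d[0]))+90,np.degrees(np.arctan2(d2[1],d2[0]))+90,np.linalg.norm(d2))
yaw=np.radians(np.degrees(np.arctan2(d[1],d[0]))+90); n=np.array([np.cos(yaw),np.sin(yaw)])
m=(a+b)[:2]/2;print('eye in hatch frame: out from outer face edge',(m-e[:2])@n,'lateral',(e[:2]-m)@[-n[1],n[0]])
o=env.observe();R=o['tool_rot'];P=o['position'];print(P,'eye in tool',R.T@(e-P), 'tool yaw',np.degrees(np.arctan2(R[1,0],R[0,0])))
```

```text
eye [0.6544 0.2207 0.24  ] tri [0.6524 0.2205 0.2435]
[0.5476 0.2639 0.22  ] [0.7562 0.2337 0.22  ] 0.21077961226941386 yaw 81.7454111423558 82.27947980097566 0.21670640815258838
eye in hatch frame: out from outer face edge 0.027457832292761067 lateral -0.006451518031620443
[0.5929 0.1407 0.4331] eye in tool [0.0876 0.0501 0.1931] tool yaw 82.25300600847079
```

```bash
python3 -m pendant '[[0,-0.02,0.03,0.0,0,0,0],[0,-0.033,0.0485,0.03,0,0,0],[0,-0.033,0.0485,0.09,0,0,0],[0,-0.033,0.0485,0.148,0,0,0],[0,-0.033,0.0485,0.148,0,0,0]]'
python3 -m pendant '[[0,0,0,0,0,0,0],[0,0,0,0,0,0,0]]'
python3 - <<'E'
from h import *
np.set_printoptions(precision=4,suppress=True)
o=env.observe();R=o['tool_rot'];P=o['position'];e=np.array([.654,.2207,.24])
print(o['ft_force'],'eye in hooktip frame',R.T@(e-P)-[.13,.001,.027])
s=env.get_image('scene');t=env.get_image('top');w=env.get_image('wrist')
for n,i in(('scene',s),('top',t)):
  print(n,[(k['centre'],round(k['conf'],2)) for k in env.tip_of(n,'hook_tip')[:2]],'pred tip',proj(i,P+R@[.13,.001,.027]),'eye',proj(i,e))
cv2.imwrite('pics/w5.png',np.hstack([cv2.resize(s['image'][175:235,140:200],(400,400),interpolation=2),cv2.resize(t['image'][120:180,140:200],(400,400),interpolation=2)]))
E
```

```text
time_s: 8.82
position: [0.6349, 0.1017, 0.2808]
tool_rot: [[0.134, 0.991, -0.011], [0.991, -0.134, 0.0], [-0.001, -0.011, -1.0]]
ft_force: [0.3, -0.2, -1.1]
grip_width: 0.0186
gripper_force: 88.5
time_s: 9.07
position: [0.6375, 0.102, 0.2885]
tool_rot: [[0.134, 0.991, 0.006], [0.991, -0.134, -0.0], [0.001, 0.006, -1.0]]
ft_force: [-0.4, 0.4, -2.2]
grip_width: 0.019
gripper_force: 88.5
[-0.4205  0.3732 -2.2045] eye in hooktip frame [-0.0102 -0.0009  0.0216]
scene [([166.6, 197.8], 0.68)] pred tip [165.3438 200.0946] eye [169.6984 203.9899]
top [] pred tip [164.8111 144.6516] eye [169.561  146.6742]
```

View pics/w5.png

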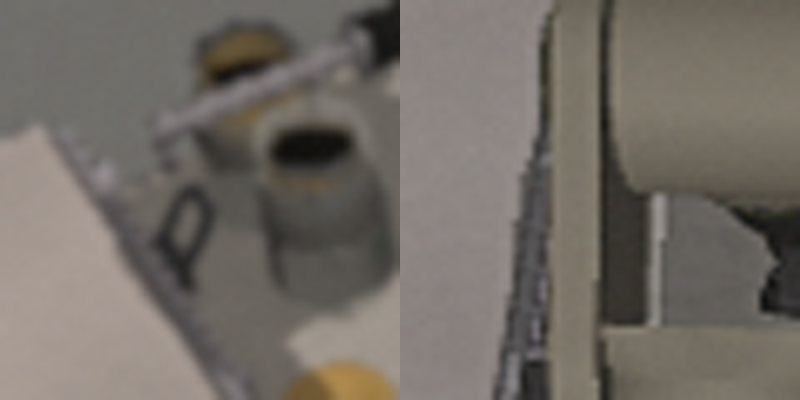

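The prong tip sits at scene (165.2,199.5), agreeing with the prediction, just above and behind the eye bar at (169.8,204). I'll descend in steps while watching the force.

```bash
python3 -m pendant '[[0,-0.001,-0.001,0.006,0,0,0],[0,-0.001,-0.001,0.012,0,0,0],[0,-0.001,-0.001,0.018,0,0,0],[0,-0.001,-0.001,0.018,0,0,0],[0,-0.001,-0.001,0.018,0,0,0]]'
python3 -m pendant '[[0,0,0,0.003,0,0,0],[0,0,0,0.006,0,0,0],[0,0,0,0.006,0,0,0],[0,0,0,0.006,0,0,0]]'
```

```text
time_s: 9.95
position: [0.6355, 0.1011, 0.2673]
tool_rot: [[0.134, 0.991, 0.0], [0.991, -0.134, 0.0], [0.0, 0.0, -1.0]]
ft_force: [0.2, -0.4, -2.6]
grip_width: 0.0186
gripper_force: 88.5
time_s: 10.45
position: [0.6354, 0.1011, 0.2612]
tool_rot: [[0.134, 0.991, 0.0], [0.991, -0.134, -0.0], [-0.0, 0.0, -1.0]]
ft_force: [-0.1, -0.7, -0.7]
grip_width: 0.0186
gripper_force: 88.5
```

```bash
python3 -m pendant '[[0,0,0,0.003,0,0,0],[0,0,0,0.006,0,0,0],[0,0,0,0.006,0,0,0]]'
python3 -m pendant '[[0,0,0,0.002,0,0,0],[0,0,0,0.004,0,0,0],[0,0,0,0.004,0,0,0]]'
```

```text
time_s: 10.82
position: [0.6353, 0.1011, 0.2547]
tool_rot: [[0.134, 0.991, -0.001], [0.991, -0.134, 0.0], [-0.0, -0.001, -1.0]]
ft_force: [0.5, -0.4, -2.4]
grip_width: 0.0184
gripper_force: 88.5
time_s: 11.2
position: [0.6353, 0.1011, 0.2509]
tool_rot: [[0.134, 0.991, -0.0], [0.991, -0.134, 0.0], [-0.0, -0.0, -1.0]]
ft_force: [-0.1, 0.3, -1.9]
grip_width: 0.0185
gripper_force: 88.5
```

```bash
python3 -m pendant '[[0,0,0,0.001,0,0,0],[0,0,0,0.002,0,0,0],[0,0,0,0.002,0,0,0]]'
python3 -m pendant '[[0,0,0,0.001,0,0,0],[0,0,0,0.002,0,0,0],[0,0,0,0.002,0,0,0]]'
python3 - <<'E'
from h import *
s=env.get_image('scene');print([(k['centre'],round(k['conf'],2)) for k in env.tip_of('scene','eye_path')[:2]])
E
```

```text
time_s: 11.58
position: [0.6354, 0.1011, 0.249]
tool_rot: [[0.134, 0.991, -0.0], [0.991, -0.134, 0.0], [0.0, -0.0, -1.0]]
ft_force: [-0.3, -0.1, -1.5]
grip_width: 0.0188
gripper_force: 88.5
time_s: 11.95
position: [0.6353, 0.1011, 0.247]
tool_rot: [[0.134, 0.991, -0.0], [0.991, -0.134, -0.0], [-0.0, -0.0, -1.0]]
ft_force: [0.3, 0.1, -0.9]
grip_width: 0.0183
gripper_force: 88.5
[([166.5, 204.1], 0.76)]
```

```bash
python3 -m pendant '[[0,-0.002,0,0,0,0,0],[0,-0.004,0,0,0,0,0],[0,-0.004,0,0,0,0,0]]'
python3 -m pendant '[[0,-0.002,0,0,0,0,0],[0,-0.004,0,0,0,0,0],[0,-0.004,0,0,0,0,0]]'
```

```text
time_s: 12.42
position: [0.6348, 0.0973, 0.2471]
tool_rot: [[0.134, 0.991, -0.0], [0.991, -0.134, 0.001], [0.001, -0.0, -1.0]]
ft_force: [0.4, 2.5, -1.9]
grip_width: 0.0188
gripper_force: 88.5
time_s: 12.8
position: [0.6342, 0.0931, 0.247]
tool_rot: [[0.134, 0.991, -0.0], [0.991, -0.134, -0.0], [-0.0, -0.0, -1.0]]
ft_force: [0.4, 2.3, -3.1]
grip_width: 0.0189
gripper_force: 88.4
```

The hook is engaged: pulling met +2.5 N along y, which matches the stiff hinge. Now I'll tabulate the arc.

Run:
```python
import numpy as np
r,f=np.hypot(.03,.14),np.arctan2(.03,.14);t0=.037
for t in np.arange(.1,1.6,.1): print(round(t,2),'pull %.4f drop %.4f'%(r*np.sin(f+t)-r*np.sin(f+t0), r*np.cos(f+t0)-r*np.cos(f+t)))
```

```text
0.1 pull 0.0087 drop 0.0025
0.2 pull 0.0221 drop 0.0075
0.3 pull 0.0349 drop 0.0139
0.4 pull 0.0470 drop 0.0215
0.5 pull 0.0583 drop 0.0303
0.6 pull 0.0687 drop 0.0402
0.7 pull 0.0780 drop 0.0510
0.8 pull 0.0862 drop 0.0628
0.9 pull 0.0932 drop 0.0753
1.0 pull 0.0989 drop 0.0884
1.1 pull 0.1032 drop 0.1020
1.2 pull 0.1062 drop 0.1160
1.3 pull 0.1078 drop 0.1303
1.4 pull 0.1079 drop 0.1446
1.5 pull 0.1066 drop 0.1588
```

```bash
python3 -m pendant '[[0,-0.004,0,0.0,0,0,0],[0,-0.008,0,0.0012,0,0,0],[0,-0.014,0,0.0025,0,0,0],[0,-0.018,0,0.0045,0,0,0],[0,-0.022,0,0.006,0,0,0]]' 120
```

```text
time_s: 13.42
position: [0.6313, 0.071, 0.2411]
tool_rot: [[0.134, 0.991, 0.0], [0.991, -0.134, 0.0], [0.0, 0.0, -1.0]]
ft_force: [-0.4, 4.4, -2.8]
grip_width: 0.018
gripper_force: 118.7
```

```bash
python3 -m pendant '[[0,-0.007,0,0.003,0,0,0],[0,-0.013,0,0.0064,0,0,0],[0,-0.019,0,0.010,0,0,0],[0,-0.025,0,0.014,0,0,0],[0,-0.0306,0,0.0182,0,0,0]]'
python3 - <<'E'
from h import *
w=env.get_image('top');s=env.get_image('scene');print(env.observe()['ft_force'])
for c in('top','scene'): print([(k['centre'],round(k['conf'],2)) for k in env.tip_of(c,'eye_path')[:2]])
e=lambda t:np.array([.654,.2207,.24])-np.array([.136,.991,0])*(.1432*np.sin(.2111+t)-.03)+np.array([0,0,1])*(.1432*np.cos(.2111+t)-.14)
for t in(.2,.45,.6):print(t,proj(w,e(t)),proj(s,e(t)))
E
```

```text
time_s: 14.05
position: [0.6271, 0.0407, 0.2227]
tool_rot: [[0.134, 0.991, -0.0], [0.991, -0.134, 0.0], [0.0, -0.0, -1.0]]
ft_force: [0.1, 3.8, -3.3]
grip_width: 0.0183
gripper_force: 118.8
[-0.19429344  0.90771575 -2.47454839]
[([186.2, 152.8], 0.56)]
[([186.4, 205.8], 0.98)]
0.2 [178.58114295 148.37296257] [178.38333499 202.43909313]
0.45 [189.02331888 150.72929944] [188.21851463 202.64536974]
0.6 [194.53815255 152.1901078 ] [193.33319606 203.85482753]
```

```bash
python3 -m pendant '[[0,-0.0077,0,0.0064,0,0,0],[0,-0.015,0,0.0134,0,0,0],[0,-0.0217,0,0.0208,0,0,0],[0,-0.0279,0,0.0287,0,0,0],[0,-0.0335,0,0.037,0,0,0]]'
```

```text
time_s: 14.88
position: [0.6227, 0.0075, 0.1853]
tool_rot: [[0.134, 0.991, 0.0], [0.991, -0.134, 0.0], [0.0, -0.0, -1.0]]
ft_force: [1.8, 4.0, -1.4]
grip_width: 0.0182
gripper_force: 119.1
```

```bash
python3 -m pendant '[[0,-0.0049,0,0.0087,0,0,0],[0,-0.009,0,0.0177,0,0,0],[0,-0.0125,0,0.027,0,0,0],[0,-0.0145,0,0.0365,0,0,0],[0,-0.0165,0,0.0462,0,0,0]]'
```

```text
time_s: 15.5
position: [0.6205, -0.0086, 0.1391]
tool_rot: [[0.134, 0.991, -0.0], [0.991, -0.134, 0.0], [-0.0, -0.0, -1.0]]
ft_force: [-1.2, 1.5, -0.1]
grip_width: 0.0181
gripper_force: 119.1
```

```bash
python3 -m pendant '[[0,-0.0015,0,0.01,0,0,0],[0,-0.0025,0,0.02,0,0,0],[0,-0.003,0,0.03,0,0,0],[0,-0.003,0,0.038,0,0,0],[0,-0.002,0,0.046,0,0,0]]'
python3 - <<'E'
from h import *
t=env.get_image('top');s=env.get_image('scene');print(env.observe()['ft_force'])
for c in('top','scene'): print([(k['centre'],round(k['conf'],2)) for k in env.tip_of(c,'eye_path')[:2]],[(k['centre'],round(k['conf'],2)) for k in env.tip_of(c,'hook_tip')[:2]])
e=lambda a:np.array([.654,.2207,.24])-np.array([.136,.991,0])*(.1432*np.sin(.2111+a)-.03)+np.array([0,0,1])*(.1432*np.cos(.2111+a)-.14)
for a in(1.2,1.35,1.45,1.55):print(a,proj(t,e(a)),proj(s,e(a)))
E
```

```text
time_s: 16.12
position: [0.6203, -0.0107, 0.0933]
tool_rot: [[0.134, 0.991, 0.0], [0.991, -0.134, -0.0], [-0.0, 0.0, -1.0]]
ft_force: [-0.7, -1.4, 0.3]
grip_width: 0.0183
gripper_force: 119.2
[-0.34274839  0.53166939 -1.24720182]
[([208.7, 159.4], 0.67)] [([208.0, 162.1], 0.37)]
[([204.1, 230.1], 0.54), ([196.0, 226.7], 0.35)] [([207.2, 228.4], 0.75)]
1.2 [208.48191878 157.52061763] [205.99301765 215.35426022]
1.35 [209.68784679 158.57281053] [207.0124298  219.46123947]
1.45 [209.98239159 159.18943066] [207.21020353 222.37433854]
1.55 [209.88095755 159.7336866 ] [207.02995658 225.39474361]
```

```bash
python3 -m pendant '[[0,0.001,0,0.003,0,0,0],[0,0.002,0,0.006,0,0,0],[0,0.003,0,0.009,0,0,0],[0,0.003,0,0.009,0,0,0]]'
python3 -m pendant '[[0,0.001,0,0.002,0,0,0],[0,0.001,0,0.002,0,0,0]]'
```

```text
time_s: 16.92
position: [0.6206, -0.0073, 0.0845]
tool_rot: [[0.134, 0.991, -0.0], [0.991, -0.134, 0.0], [0.0, -0.0, -1.0]]
ft_force: [0.1, 0.3, -1.2]
grip_width: 0.0181
gripper_force: 119.1
time_s: 17.18
position: [0.6208, -0.0064, 0.0826]
tool_rot: [[0.134, 0.991, -0.0], [0.991, -0.134, 0.0], [0.0, -0.0, -1.0]]
ft_force: [0.3, 0.6, -0.7]
grip_width: 0.018
gripper_force: 119.1
```

```bash
python3 -m pendant '[[0,0,0,0.001,0,0,0],[0,0,0,0.002,0,0,0],[0,0,0,0.002,0,0,0]]'
python3 -m pendant '[[0,0,0,0.001,0,0,0],[0,0,0,0.002,0,0,0],[0,0,0,0.002,0,0,0]]'
python3 - <<'E'
from h import *
t=env.get_image('top');s=env.get_image('scene');w=env.get_image('wrist')
o=env.observe();R=o['tool_rot'];P=o['position'];print(o['ft_force'])
print('pred tip',proj(s,P+R@[.13,.001,.027]),'rod end top',proj(s,P+R@[.133,.001,-.0045]))
for n in('hook_tip','rod','eye_path'): print(n,[(k['centre'],round(k['conf'],2)) for k in env.tip_of('scene',n)[:2]])
cv2.imwrite('pics/w6.png',np.hstack([cv2.resize(s['image'][185:265,150:230],(400,400),interpolation=2),cv2.resize(t['image'][120:200,150:230],(400,400),interpolation=2)]))
E
```

```text
time_s: 17.55
position: [0.6208, -0.0063, 0.0807]
tool_rot: [[0.134, 0.991, -0.0], [0.991, -0.134, 0.0], [0.0, -0.0, -1.0]]
ft_force: [-0.6, 1.3, 0.2]
grip_width: 0.018
gripper_force: 119.1
time_s: 17.92
position: [0.6209, -0.0064, 0.079]
tool_rot: [[0.134, 0.991, 0.001], [0.991, -0.134, 0.0], [0.0, 0.0, -1.0]]
ft_force: [-0.5, 0.5, 4.1]
grip_width: 0.0184
gripper_force: 119.5
[0.0946505  1.39191743 4.24113576]
pred tip [204.80398975 230.99765061] rod end top [203.20340342 225.28919273]
hook_tip [([206.4, 232.2], 0.43)]
rod [([236.2, 211.1], 0.52)]
eye_path []
```

View pics/w6.png

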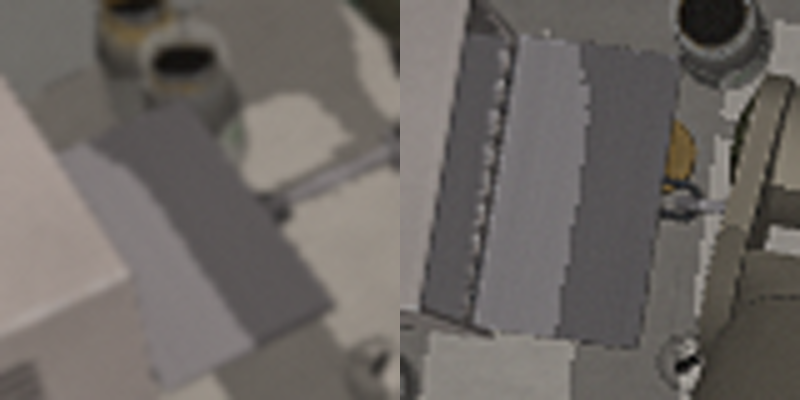

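The last picture shows the hatch lying level with the hook in its eye at top (208,160). The force jumped to about +6 N at the height expected for the stop, so the hatch is fully open. Now I'll unhook: ease up, move back slightly, then lift.

```bash
python3 -m pendant '[[0,0,0,0,0,0,0],[0,0,0,-0.002,0,0,0],[0,-0.003,0,-0.003,0,0,0],[0,-0.003,0,-0.009,0,0,0],[0,-0.003,0,-0.015,0,0,0]]'
python3 -m pendant '[[0,0,0,-0.007,0,0,0],[0,0,0,-0.014,0,0,0],[0,0,0,-0.024,0,0,0],[0,0,0,-0.034,0,0,0]]'
```

```text
time_s: 18.85
position: [0.6201, -0.0093, 0.0937]
tool_rot: [[0.134, 0.991, -0.001], [0.991, -0.134, 0.0], [-0.0, -0.001, -1.0]]
ft_force: [0.9, 3.1, -4.0]
grip_width: 0.0182
gripper_force: 118.5
time_s: 19.35
position: [0.6205, -0.0097, 0.1287]
tool_rot: [[0.134, 0.991, 0.001], [0.991, -0.134, -0.0], [-0.0, 0.001, -1.0]]
ft_force: [-0.2, 0.0, -1.8]
grip_width: 0.0184
gripper_force: 118.8
```

```bash
python3 -m pendant '[[0,-0.03,0,-0.01,0,0,0],[0,-0.09,0,-0.04,0,0,0],[0,-0.15,0,-0.09,0,0,0],[0,-0.15,0,-0.09,0,0,0],[0,-0.15,0,-0.09,0,0,0]]'
python3 - <<'E'
from h import *
np.set_printoptions(precision=4,suppress=True)
t=env.get_image('top');s=env.get_image('scene')
n=np.array([.136,.991,0])
h=np.array([.654,.2207,0])+n*.03-n[[1,0,2]]*[-1,1,0]*0  # eye-line hinge point
for c,i in(('top',t),('scene',s)):
  print(c,'eye det',[(np.round(k['centre'],1),round(k['conf'],2)) for k in env.tip_of(c,'eye_path')[:2]])
  for a in(1.3,1.45,1.55): print(a,'eye',proj(i,h-n*.1432*np.sin(.2111+a)+[0,0,.1+.1432*np.cos(.2111+a)]))
  m=env.trace(c,'hatch'); print('hatch',[(round(k['conf'],2),np.round(k['bbox'],1)) for k in m[:2]])
  g=cv2.cvtColor(i['image'],cv2.COLOR_BGR2GRAY)
  y=np.array([.991,-.136,0])  # along the hinge
  for a in(1.3,1.4,1.5,1.55):
    q=[h+y*l-n*(.12*np.sin(a)+.004*np.cos(a)) +[0,0,.1+.12*np.cos(a)-0*.004] for l in(-.10,.113)]
    print(a,'edge corners',[proj(i,x) for x in q])
  if m: r=cv2.minAreaRect(np.argwhere(m[0]['mask'])[:,::-1].astype(np.float32)); print(cv2.boxPoints(r))
o=env.observe();R=o['tool_rot'];P=o['position'];print(P)
print('to above cradle',R.T@(np.array([.5094,-.2919,.2])-P),84.19-np.degrees(np.arctan2(R[1,0],R[0,0])))
E
```

```text
time_s: 19.98
position: [0.6003, -0.1586, 0.2184]
tool_rot: [[0.135, 0.991, 0.001], [0.991, -0.135, -0.0], [-0.0, 0.001, -1.0]]
ft_force: [-0.1, 0.5, -1.8]
grip_width: 0.0182
gripper_force: 118.9
top eye det [(array([208., 159.]), 0.91)]
1.3 eye [209.3887 158.2385]
1.45 eye [209.9824 159.1894]
1.55 eye [209.881  159.7337]
hatch [(0.66, array([183.9, 158.4,  43. ,  62.1])), (0.29, array([204.9, 149.1,   5.6,   9.2]))]
1.3 edge corners [array([196.9092, 184.2998]), array([205.8994, 124.6653])]
1.4 edge corners [array([198.0426, 184.6876]), array([206.9361, 125.5966])]
1.5 edge corners [array([198.8305, 185.0276]), array([207.6323, 126.4794])]
1.55 edge corners [array([199.0953, 185.1789]), array([207.8532, 126.9002])]
[[163.4054 184.5676]
 [173.2433 125.5405]
 [207.1351 131.1892]
 [197.2973 190.2162]]
scene eye det [(array([206.9, 226.2]), 0.73), (array([151.6, 267. ]), 0.39)]
1.3 eye [206.7696 218.0537]
1.45 eye [207.2102 222.3743]
1.55 eye [207.03   225.3947]
hatch [(0.71, array([190.3, 234.9,  52.8,  51.5]))]
1.3 edge corners [array([214.1482, 236.5487]), array([183.5385, 195.8671])]
1.4 edge corners [array([215.0357, 238.6234]), array([184.543, 198.027])]
1.5 edge corners [array([215.5852, 240.8703]), array([185.2316, 200.3345])]
1.55 edge corners [array([215.7338, 242.0509]), array([185.4572, 201.5361])]
[[159.2 216.4]
 [193.2 199.4]
 [217.  247. ]
 [183.  264. ]]
[ 0.6003 -0.1569  0.2168]
to above cradle [-0.1459 -0.0722  0.0169] 1.8118666796826233
```

The eye now reads scene row 226, matching 1.55 rad, so the hatch is open. I'll return above the cradle.

```bash
python3 -m pendant '[[0,-0.05,-0.024,0,0,0,-0.01],[0,-0.1,-0.048,0,0,0,-0.02],[0,-0.146,-0.072,0,0,0,-0.032],[0,-0.146,-0.072,0,0,0,-0.032],[0,-0.146,-0.072,0,0,0,-0.032]]'
python3 - <<'E'
from h import *
np.set_printoptions(precision=4,suppress=True)
o=env.observe();R=o['tool_rot'];P=o['position'];print(P,R)
print(R.T@(np.array([.5094,-.2919,.0595])-P),84.19-np.degrees(np.arctan2(R[1,0],R[0,0])))
w=env.get_image('wrist')
for n in('rod','cradle'): print(n,[(k['centre'],round(k['conf'],2)) for k in env.tip_of('wrist',n)[:2]])
# rod yaw in gripper: bar edges at two rows
g=cv2.cvtColor(w['image'],cv2.COLOR_BGR2GRAY).astype(int)
for r in(10,60,110,160): d=np.abs(np.diff(g[r,235:285]));print(r,np.argsort(d)[-4:]+235)
E
```

```text
time_s: 20.9
position: [0.5097, -0.2925, 0.2175]
tool_rot: [[0.102, 0.995, -0.0], [0.995, -0.102, 0.001], [0.001, -0.0, -1.0]]
ft_force: [0.2, -0.6, -1.0]
grip_width: 0.0183
gripper_force: 118.9
[ 0.5097 -0.2925  0.2175] [[ 0.102   0.9948 -0.0001]
 [ 0.9948 -0.102   0.0006]
 [ 0.0006 -0.0002 -1.    ]]
[ 0.0004 -0.0003  0.158 ] 0.04308823394639205
rod [([254.4, 266.3], 0.91), ([256.8, 171.2], 0.73)]
cradle [([256.5, 171.9], 0.86)]
10 [268 243 270 271]
60 [268 245 244 270]
110 [244 270 282 245]
160 [268 246 245 269]
```

```bash
python3 -m pendant '[[0,0.0005,0,0.05,0,0,0],[0,0.0005,0,0.1,0,0,0],[0,0.0005,0,0.135,0,0,0],[0,0.0005,0,0.145,0,0,0],[0,0.0005,0,0.145,0,0,0]]'
python3 -m pendant '[[0,0,0,0.004,0,0,0],[0,0,0,0.008,0,0,0],[0,0,0,0.011,0,0,0],[0,0,0,0.011,0,0,0]]'
```

```text
time_s: 21.68
position: [0.51, -0.2924, 0.0732]
tool_rot: [[0.102, 0.995, 0.0], [0.995, -0.102, -0.0], [-0.0, 0.0, -1.0]]
ft_force: [0.6, -0.7, -1.8]
grip_width: 0.0181
gripper_force: 118.9
time_s: 22.18
position: [0.5094, -0.2926, 0.0616]
tool_rot: [[0.102, 0.995, -0.0], [0.995, -0.102, 0.0], [0.0, -0.0, -1.0]]
ft_force: [1.0, 0.4, -1.1]
grip_width: 0.018
gripper_force: 118.9
```

```bash
python3 -m pendant '[[0,0,0,0.001,0,0,0],[0,0,0,0.002,0,0,0],[0,0,0,0.002,0,0,0]]' 20
```

```text
time_s: 22.55
position: [0.5094, -0.2927, 0.0597]
tool_rot: [[0.102, 0.995, 0.0], [0.995, -0.102, -0.0], [-0.0, 0.0, -1.0]]
ft_force: [-0.7, -0.9, -1.6]
grip_width: 0.0178
gripper_force: 118.9
```

```bash
python3 -m pendant '[[0,0,0,0.001,0,0,0],[0,0,0,0.0015,0,0,0],[0,0,0,0.0015,0,0,0]]'
python3 -m pendant '[[0.3,0,0,0,0,0,0],[0.6,0,0,0,0,0,0],[1,0,0,0,0,0,0],[1,0,0,0,0,0,0],[1,0,0,0,0,0,0]]'
```

```text
time_s: 22.92
position: [0.5095, -0.2927, 0.0596]
tool_rot: [[0.102, 0.995, 0.001], [0.995, -0.102, -0.001], [-0.001, 0.001, -1.0]]
ft_force: [-3.1, 2.5, 9.9]
grip_width: 0.0181
gripper_force: 120.6
time_s: 23.55
position: [0.5094, -0.2926, 0.0582]
tool_rot: [[0.102, 0.995, -0.0], [0.995, -0.102, 0.0], [0.0, -0.0, -1.0]]
ft_force: [0.3, -0.2, -0.1]
grip_width: 0.0855
gripper_force: 0.0
```

```bash
python3 -m pendant '[[1,0,0,-0.04,0,0,0],[1,0,0,-0.1,0,0,0],[1,0,0,-0.16,0,0,0],[1,0,0,-0.16,0,0,0],[1,0,0,-0.16,0,0,0]]'
python3 - <<'E'
from h import *
np.set_printoptions(precision=4,suppress=True)
w=env.get_image('wrist');cv2.imwrite('pics/end.png',w['image']);o=env.observe();P=o['position'];print(P)
for n,z in (('rod',.0595),('hook_tip',.0325),('cradle',0)):
  for t in env.tip_of('wrist',n)[:1]: print(n,round(t['conf'],2),t['centre'],onz(w,*t['centre'],z))
for n in('rod','cradle'):
  m=env.trace('wrist',n)[0]; print(n,m['bbox'],cv2.minAreaRect(np.argwhere(m['mask'])[:,::-1].astype(np.float32)))
a=cv2.imread('pics/w1.png')
g=w['image'][140:260,245:295].mean(2); m=np.argwhere(g<45)[:,::-1]+[245,140]
r=m.min(0),m.max(0);print('grip',r)
s=env.get_image('scene');print('eye',[(k['centre'],round(k['conf'],2)) for k in env.tip_of('scene','eye_path')[:2]])
E
```

```text
time_s: 24.18
position: [0.5091, -0.2924, 0.2176]
tool_rot: [[0.102, 0.995, -0.001], [0.995, -0.102, 0.001], [0.001, -0.001, -1.0]]
ft_force: [-0.1, 0.3, -0.6]
grip_width: 0.0855
gripper_force: 0.0
[ 0.509  -0.2923  0.2169]
rod 0.89 [259.1, 181.9] [ 0.5111 -0.2893  0.0595]
hook_tip 0.87 [257.8, 31.3] [ 0.5231 -0.1613  0.0325]
cradle 0.67 [257.0, 169.6] [ 0.5092 -0.2887  0.    ]
rod [257.6, 155.4, 26.1, 268.1] ((257.5, 157.5), (271.0, 25.0), 90.0)
cradle [257.2, 172.8, 65.3, 170.7] ((256.0, 172.5), (169.0, 66.0), 90.0)
grip (array([245, 149]), array([278, 245]))
eye [([207.5, 227.7], 0.92)]
```

The rod is back within about 1.5 mm of where it first lay. The hatch is still open and the gripper is clear.

```bash
python3 -c "
from rig import env
print(env.close_job())"
```

```text
the job is handed in; nothing more can be done
None
```

I handed the job in at about 24 s, with no verdict returned: the hatch was opened to its stop with the hook seated in the eye, and the rod is back in its cradle, released, within about 1.5 mm of where it lay.

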